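# Rubber hardness reading with a hand durometer on a post anvil

## Robot

A 6-joint arm with a two-finger parallel gripper is mounted at the origin on a cart in front of the work surface, level with it; the furniture and walls round the work are solid. World frame = base frame: x ahead of the robot, y to its left, z up, the work surface at z = 0. Lengths are in m, angles in rad, forces in N, time in s.
With the tool pointing down it reaches from about 0.2 to 0.875 m from the base axis. Payload 3.4 kg.
Tool frame: the origin (TCP) lies on the centre line of the jaws, within the pads' length; the fingertips stand 17 mm ahead of it and the grasp point (between the pads) lies 2 mm behind it; z points along the fingers, y is the line along which they close (so a half turn about z gives the same grasp; the last joint's range is limited). The gripper opens to 94 mm and grips with 3 to 60 N. Pads are 16 mm wide; open, the fingers measure 119 mm over their backs; the gripper's body (75 mm by 177 mm) begins 78 mm behind the grasp point.
Start: joints at [1.194, 0.276, 1.505, -0, 1.361, -0.121], TCP at [0.146, 0.556, 0.222] pointing down, gripper open.
Joint ranges: [-2.89, 2.89], [-0.75, 2.08], [0.22, 2.7], [-1.18, 4.32], [0.11, 2.71], [-2.7, 2.7]. Speed limits (rad/s): [2.57, 2.57, 3.14, 3.14, 3.14, 3.14].

## Interface

Orientations are given as a unit quaternion [x, y, z, w].
In Python, from cell import get_obs, get_image, get_calibration, job_done gives the robot as it stands. The module is installed in compiled form; this text tells all that it offers.
- The arm moves only by the tool arm_command, never from a script. Its argument "commands" is a list of rows, each a list of 3 entries, a list of its own where there are three numbers: the shift along the world's x, y, z in mm, then the turn about the world's z in rad, then the opening, from 0 (shut) to 1 (fully open). A call has 1 to 20 rows; each row is the pose to reach, as a shift and turn from the pose commanded when the call began; what a row does not reach only later rows make up. A row lasts 1/8 s, in which the tool goes at most 62.5 mm and 10.7 degrees, less where a joint would pass 70% of its speed; a pose out of reach is approached as far as the arm can. A call with a gripper value outside its range is refused whole. The fingers move at their own pace and stop on an object; "squeeze" is the grip in N (left out, the last holds). Time passes only in rows, so rows that repeat a pose let the fingers close. It gives the time, the measured TCP pose, the force, the opening and the grip force at its end, in the units of the state.
- get_obs(): the state, without advancing time (a new reading comes with each control period).
- get_image(name): name is "scene" or "side" or "wrist"; returns (picture, depth): 420x560x3 uint8, blue, green, red; 420x560 float32, m along the optical axis (not along the pixel's ray), 0 where there is no reading.
- get_calibration(name): a dict with "fx", "fy", "cx", "cy" (pixels), "T" (4x4, takes a point from camera to world coordinates); the wrist camera has in their place "T_tool_cam" (4x4, takes a point from camera to tool coordinates, whose origin is the TCP and whose axes are the flange's). Camera axes: x right, y down, z forward; pixel columns grow to the right and rows downward; lengths in m; the calibration is good to about 2 mm. A picture is of the moment at which its call begins: read the wrist's pose just before it. get_calibration takes no time and is no camera call.
- job_done(): hands the job in; it is judged then, once.
The state is a dict: "time": time; "joints": joint angles; "joint_velocities": joint speeds; "tau": joint torques, N m; "eef_pos": TCP position; "tool_rot": TCP orientation; "wrist_force": force on the tool from outside, world axes, zero at the start; "moment": the same for the moment, N m; "finger_gap": finger opening in m; "grip_force": force on a finger pad.
Only numpy, scipy, OpenCV 4.12 (cv2) and the standard library are available. Lean on these libraries where they do the work, as an engineer would, in place of code of your own. Each camera call takes 0.05 s, during which the arm holds its last target. There are 200 camera calls.

## Task

Take a hardness reading of the rubber test button: stand the button, white dot up, centred on top of the steel pedestal and let go of it, then lift the durometer out of its cradle, keep it upright with its dial facing the front edge of the bench (the robot's side), and press its round foot gently onto the white dot until the foot lies flat on the rubber and covers the dot. Finish while holding it so: do not let go or put the durometer down, keep it upright and still with a light steady push (about 8 to 22 newtons). Do not push harder than needed, and leave the vial, the small beaker and the timer where they stand.

Things in the scene. Friction and masses are not known exactly. Their poses are not given: they have to be found in the camera images.
- button: Round test button of grey rubber, 36 mm in diameter, 12.5 mm thick, 35 g, with a white dot 11 mm across in the middle of its upper face. It starts lying flat on the worktop, dot up. Origin: centre of the underside; z points up through the dot.
- spot (a point): Centre of the white dot, on the upper face of the rubber button (12.5 mm above the button's origin). The dot itself yields under the durometer's pin like rubber (about 5 N per mm); the rest of the face is firm.
- pedestal: Turned steel post anvil, fixed: base 76 mm across and 15 mm high, waist 25 mm, flat round top 34 mm across at 45 mm above the worktop (slightly narrower than the button). Origin: centre of its underside on the worktop; its axes are parallel to the world's (x away from the robot, so its -x points to the front edge of the bench).
- pedestal_top (a point): Centre of the pedestal's flat top, 45 mm above the worktop.
- cradle: Grey plastic cradle, fixed: base plate 66 x 92 x 8 mm, two cheeks with a 26 mm slot between them, seats at 32 mm height and lips to 38 mm that box in the housing of the durometer, whose foot hangs free in the slot; it comes out by lifting straight up at least 25 mm. Origin: centre of its underside; the durometer's dial looks to the cradle's -x.
- durometer: Hand durometer (hardness gauge), 0.23 kg, 122 mm tall, upright in the cradle at the start. Origin: centre of the flat round foot face (18 mm across) at its lower end, 14 mm above the worktop at the start; z up along the gauge, dial to -x. Foot and neck to 18 mm; grey housing 24 (x) by 46 (y) mm from 18 to 68 mm; black square grip from 77 to 119 mm.
- indenter_tip (a point): Tip of the indenter, a blunt steel pin 2.4 mm thick that stands 2.5 mm out of the foot and slides in against a spring (0.6 N to start, 8 N when flush with the foot). On the rubber button about 5 to 6 N brings the foot flat; any further push is carried by the foot itself.
- grip (a point): Middle of the durometer's black square grip (26 x 26 mm, 42 mm tall, flat sides facing the durometer's x and y), on its axis 98 mm above the foot face.
- dial (a point): Centre of the durometer's round dial (41 mm across), 16.5 mm in front of its axis (to its -x) and 45.5 mm above the foot face.
- pointer (a joint): Dial pointer of the durometer, rad: 0 with the indenter fully out (pointer to the lower left), 4.71 with it fully pushed in; geared to the indenter at 1.885 rad per mm. On this rubber it stands at about 3.4 when the foot is flat.
- carboy: Big pale-blue carboy with a blue cap, 210 mm across, about 0.4 m tall, fixed behind the work; it does not move, keep the gripper clear of it. A stoppered conical flask with yellow contents (80 mm across, 140 mm tall) also stands fixed about 0.27 m to the right of the carboy's axis and 0.12 m nearer the robot. Origin: centre of its underside.
- vial_a: Capped glass vial, 24 mm across, 52 mm tall; bystander, leave it alone. Origin: centre of its underside.
- small_beaker: Small clear beaker, 46 mm across, 50 mm tall; bystander, leave it alone. Origin: centre of its underside.
- timer: White lab timer lying on the worktop, 60 x 62 x 19 mm; bystander, leave it alone. Origin: centre of its underside.

How it is judged:
By the outcome, as a careful person would: the job done as asked, in the order asked, and still so for the second after the job is handed in, while the arm keeps its last pose, push and grip.
It also fails if it takes over 53 s, if anything falls off the work surface, if the arm or the gripper's body presses on something with over 40 N, if the wrist force passes 120 N, or if a joint passes its speed limit or range.

## Working session

There is one attempt and no reset: what is moved stays moved. The work goes in short steps, Python scripts to look and compute and a tool call to move; the robot and the scene stay as the last step left them, time stands still between calls to the robot, and variables do not carry over. Pictures are saved under pics/ and viewed, at most 11 in all, crops included, and the job is handed in when it is done.

Besides the shell and the picture viewer there is one more tool, called after "Emit:" as a command line: name --argument value ..., lists and objects as JSON in quotes. arm_command: Moves the arm, as the interface text tells. Its arguments: {"type":"object","properties":{"commands":{"type":"array"},"squeeze":{"type":"number"}},"required":["commands"]}

```bash
mkdir -p pics
python3 - <<'E'
from cell import *
import cv2,numpy as np
o=get_obs();print({k:np.round(v,3).tolist() for k,v in o.items()})
for n in("scene","side"):
    im,d=get_image(n);cv2.imwrite(f"pics/{n}0.png",im);np.savez(f"pics/{n}0",im=im,d=d)
    c=get_calibration(n);print(n,c['fx'],c['cx'],c['cy'],np.round(c['T'],3).tolist())
print(get_calibration("wrist"))
E
```

```text
{'time': 0.0, 'joints': [1.194, 0.277, 1.506, 0.0, 1.361, -0.121], 'joint_velocities': [0.0, 0.001, -0.001, -0.001, 0.0, 0.002], 'tau': [-0.0, -40.459, -23.723, 0.07, 0.035, -0.0], 'eef_pos': [0.145, 0.556, 0.222], 'tool_rot': [0.128, 0.992, -0.001, -0.0], 'wrist_force': [-0.256, 0.73, 0.059], 'moment': [0.003, -0.058, -0.009], 'grip_force': 0.0, 'finger_gap': 0.094}
scene 427.8240132234387 289.849086373412 215.50518518394168 [[0.641, -0.322, 0.697, -0.088], [-0.768, -0.26, 0.585, -0.26], [-0.007, -0.91, -0.414, 0.463], [0.0, 0.0, 0.0, 1.0]]
side 388.9529807550442 287.23865344643195 210.56366746040987 [[-0.976, -0.086, 0.198, 0.352], [-0.216, 0.354, -0.91, 1.156], [0.009, -0.931, -0.364, 0.471], [0.0, 0.0, 0.0, 1.0]]
{'fx': 317.6057350145927, 'fy': 317.6057350145927, 'cx': 281.4753531246394, 'cy': 207.44057584281788, 'T_tool_cam': array([[ 4.93396516e-05, -9.66584846e-01, -2.56346901e-01,
         7.38228983e-02],
       [ 9.99999980e-01, -1.71810468e-06,  1.98950501e-04,
        -6.82519340e-04],
       [-1.92742971e-04, -2.56346906e-01,  9.66584826e-01,
        -1.61816150e-01],
       [ 0.00000000e+00,  0.00000000e+00,  0.00000000e+00,
         1.00000000e+00]])}
```

View pics/scene0.png

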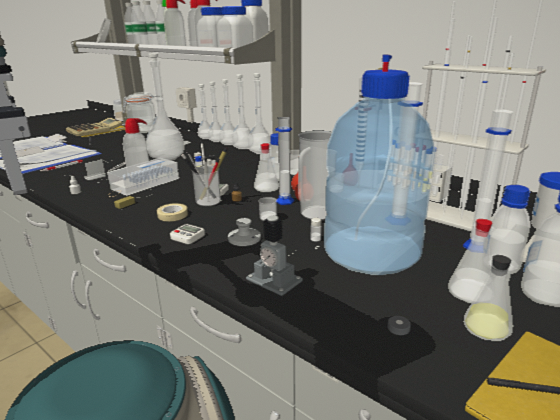

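View pics/side0.png

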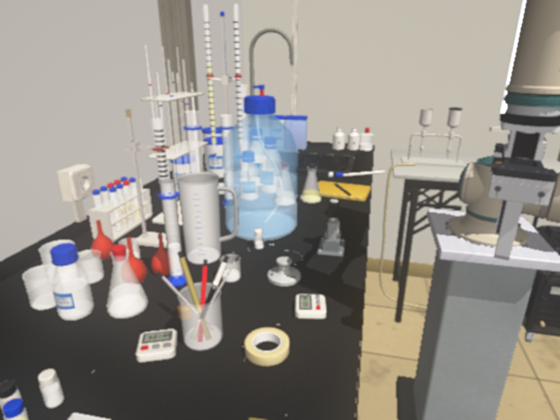

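Scene view: button at about (399,324), the durometer in its cradle at (272,262) with the grip at (272,228), pedestal at (243,234), vial (316,229), beaker (268,208), timer (187,234). Side view: pedestal at (284,270), durometer back at (331,237). I'll get rough positions from depth and enlarge the area.

```bash
cat > h.py <<'E'
from cell import *
import numpy as np,cv2
from scipy.spatial.transform import Rotation as R
def cam(n):
    c=get_calibration(n)
    if n=="wrist":
        o=get_obs();T=np.eye(4);T[:3,:3]=R.from_quat(o['tool_rot']).as_matrix();T[:3,3]=o['eef_pos'];c['T']=T@c['T_tool_cam']
    return c
def plane(c,uv,z):
    uv=np.atleast_2d(uv).astype(float)
    r=np.c_[(uv[:,0]-c['cx'])/c['fx'],(uv[:,1]-c['cy'])/c['fy'],np.ones(len(uv))]@c['T'][:3,:3].T
    t=c['T'][:3,3];return t+r*((z-t[2])/r[:,2])[:,None]
def cloud(c,d):
    v,u=np.mgrid[:420,:560]
    P=np.stack([(u-c['cx'])/c['fx']*d,(v-c['cy'])/c['fy']*d,d],-1)
    return P@c['T'][:3,:3].T+c['T'][:3,3]
E
python3 - <<'E'
from h import *
for n,pts in(("scene",[(399,324),(399,318),(272,228),(268,255),(243,222),(235,240),(187,234),(316,229),(268,208),(275,280),(370,230),(502,262),(490,320)]),("side",[(284,263),(284,270),(331,222),(331,240),(311,306),(258,238),(232,265),(312,180)])):
    f=np.load(f"pics/{n}0.npz");P=cloud(cam(n),f['d'])
    for u,v in pts:print(n,u,v,f['im'][v,u],P[v,u].round(3))
a=cv2.imread("pics/scene0.png")[195:345,160:430];b=cv2.imread("pics/side0.png")[200:330,210:380]
A=cv2.resize(a,None,fx=2.9,fy=2.9,interpolation=2);cv2.imwrite("pics/c1.png",A)
E
```

```text
scene 399 324 [77 79 79] [ 0.452 -0.036  0.014]
scene 399 318 [59 59 59] [ 0.468 -0.028  0.013]
scene 272 228 [31 30 29] [0.421 0.21  0.124]
scene 268 255 [111 115 122] [0.42  0.22  0.065]
scene 243 222 [156 163 162] [0.522 0.392 0.044]
scene 235 240 [105 110 110] [0.491 0.389 0.012]
scene 187 234 [148 150 149] [0.431 0.484 0.02 ]
scene 316 229 [158 164 165] [0.619 0.256 0.032]
scene 268 208 [151 156 156] [0.627 0.412 0.038]
scene 275 280 [75 77 73] [0.415 0.2   0.021]
scene 370 230 [185 167 138] [0.561 0.088 0.104]
scene 502 262 [59 61 62] [ 0.539 -0.147  0.133]
scene 490 320 [162 214 214] [ 0.52  -0.152  0.04 ]
side 284 263 [203 211 214] [0.521 0.409 0.047]
side 284 270 [146 151 153] [0.522 0.403 0.025]
side 331 222 [100 101 100] [0.437 0.234 0.082]
side 331 240 [140 140 137] [0.433 0.25  0.039]
side 311 306 [143 152 159] [0.442 0.516 0.019]
side 258 238 [201 206 209] [0.621 0.274 0.035]
side 232 265 [190 197 205] [0.561 0.621 0.152]
side 312 180 [178 182 185] [ 0.544 -0.128  0.08 ]
```

View pics/c1.png

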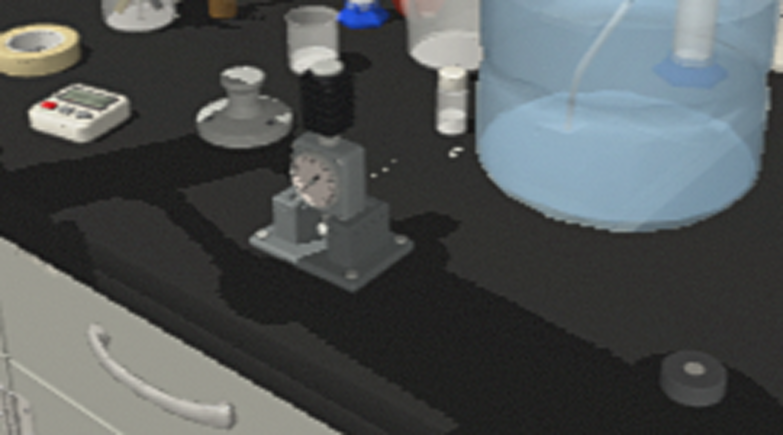

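Run:
```python
from h import *
c=cam("scene")
q=np.array([(250,240),(352,290),(413,242)])/2.9+[160,195]
p=plane(c,q,.008)[:,:2];print(p.round(3));a=p[1]-p[0];b=p[2]-p[1];print(np.linalg.norm(a),np.linalg.norm(b),np.degrees(np.arctan2(*a[::-1])),np.degrees(np.arctan2(*b[::-1])),(p[0]+p[2])/2)
print("dot",plane(c,np.array([(693,369)])/2.9+[160,195],.0125))
P=cloud(c,np.load("pics/scene0.npz")['d']);P2=cloud(cam("side"),np.load("pics/side0.npz")['d'])
for X in(P,P2):
    m=(abs(X[...,2]-.045)<.004)&(abs(X[...,0]-.52)<.05)&(abs(X[...,1]-.4)<.05);x=X[m];print("ped",len(x),x.min(0),x.max(0))
    m=(X[...,2]>.1)&(X[...,2]<.35)&(X[...,0]>.5)&(X[...,0]<.9)&(X[...,1]>-.05)&(X[...,1]<.3);x=X[m];print("carboy",len(x),x.min(0),x.max(0))
    m=(X[...,2]>.095)&(X[...,2]<.137)&(abs(X[...,0]-.43)<.04)&(abs(X[...,1]-.21)<.04);x=X[m];print("grip",len(x),x.min(0),x.max(0),x.mean(0))
o=get_obs();print(o['eef_pos'])
```

```text
[[0.4   0.262]
 [0.4   0.171]
 [0.467 0.175]]
0.09080447397959346 0.06760884919083564 -90.11706473395067 3.7374811933605674 [0.43338748 0.21866956]
dot [[ 0.45878229 -0.03248048  0.0125    ]]
ped 99 [0.5066081  0.3787224  0.04105829] [0.54065997 0.41225091 0.04757306]
carboy 14886 [ 0.54755467 -0.04999255  0.10001565] [0.89996977 0.29980585 0.34995796]
grip 399 [0.41934803 0.20729305 0.09505272] [0.44794669 0.23393971 0.13695127] [0.42846246 0.21577195 0.11718821]
ped 109 [0.50759248 0.37787192 0.04110879] [0.53950308 0.411987   0.04833283]
carboy 7645 [ 0.54859573 -0.04761999  0.10002896] [0.89996505 0.29997205 0.34992484]
grip 179 [0.42102521 0.20886489 0.09521209] [0.44749627 0.23642721 0.13698901] [0.4333046  0.23066146 0.11785321]
[0.14534122 0.55585825 0.22173753]
```

The cradle is at (0.433, 0.219) with yaw near 0, and its plate measures 91 x 68 mm against the 92 x 66 given. The pedestal is at (0.523, 0.395) and the button at (0.459, -0.033). Next I move above the button.

Emit:
arm_command --commands '[[[314,-589,0],0.257,1],[[314,-589,0],0.257,1],[[314,-589,0],0.257,1],[[314,-589,0],0.257,1],[[314,-589,0],0.257,1],[[314,-589,0],0.257,1],[[314,-589,0],0.257,1],[[314,-589,0],0.257,1],[[314,-589,0],0.257,1],[[314,-589,0],0.257,1],[[314,-589,0],0.257,1],[[314,-589,0],0.257,1],[[314,-589,-92],0.257,1],[[314,-589,-92],0.257,1],[[314,-589,-92],0.257,1]]'

```text
time: 1.98
eef_pos: [0.4567, -0.0311, 0.1285]
tool_rot: [-0.001, 1.0, 0.001, -0.003]
wrist_force: [-0.6, -1.3, 1.5]
finger_gap: 0.094
grip_force: 0.0
```

Run:
```python
from h import *
o=get_obs();print(o['time'],o['eef_pos'],o['tool_rot'])
c=cam("wrist");im,d=get_image("wrist");cv2.imwrite("pics/w1.png",im)
P=cloud(c,d)
m=((abs(P[...,2]-.0125)<.005)&(abs(P[...,0]-.459)<.035)&(abs(P[...,1]+.033)<.035)).astype(np.uint8)
n,l,s,ce=cv2.connectedComponentsWithStats(m)
for k in range(1,n):
    if s[k,4]>100:
        (u,v),r=cv2.minEnclosingCircle(np.argwhere(l==k)[:,::-1].astype(np.float32));print("face",s[k],plane(c,(u,v),.0125),P[l==k].mean(0),P[l==k].min(0),P[l==k].max(0))
g=cv2.cvtColor(im,6);w=((g>130)&(m>0));print("dot",w.sum(),plane(c,np.argwhere(w)[:,::-1].mean(0),.0125) if w.any() else g[m>0].max())
```

```text
1.975 [ 0.4566979  -0.03112267  0.12853585] [-1.01787886e-03  9.99994125e-01  9.91155921e-04 -3.11957196e-03]
face [ 259  191   39   39 1171] [[ 0.45791396 -0.03493658  0.0125    ]] [ 0.45794941 -0.03484544  0.01204316] [ 0.44090925 -0.05225313  0.00787241] [ 0.47676078 -0.01742768  0.01401457]
dot 118 [[ 0.45857182 -0.03493198  0.0125    ]]
```

View pics/w1.png

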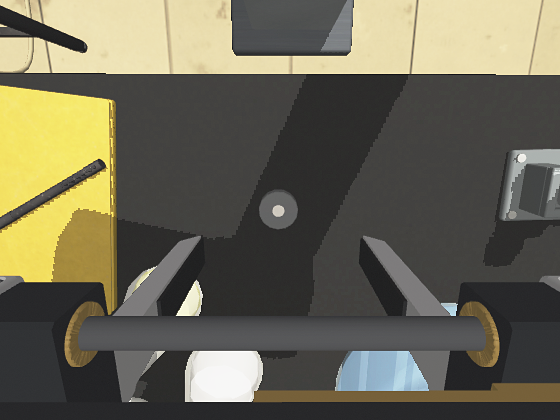

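The wrist view shows the button at pixel (278,210), with the fingers straddling it. It lies at (0.4585, -0.035), 36 mm across. I descend and check the settled pose before closing.

Emit:
arm_command --commands '[[[-1,-2,-60],0,1],[[-1,-2,-90],0,1],[[-1,-2,-100],0,1],[[-1,-2,-100],0,1],[[-1,-2,-100],0,1],[[-1,-2,-100],0,1]]'

```text
time: 2.78
eef_pos: [0.4596, -0.0349, 0.0317]
tool_rot: [-0.001, 1.0, -0.0, 0.001]
wrist_force: [-0.1, 0.0, 0.2]
finger_gap: 0.094
grip_force: 0.0
```

Emit:
arm_command --commands '[[[-1,0,-11],0,1],[[-1,0,-11],0,1],[[-1,0,-11],0,0.2],[[-1,0,-11],0,0.2],[[-1,0,-11],0,0.2],[[-1,0,-11],0,0.2],[[-1,0,-11],0,0.2],[[-1,0,-11],0,0.2]]' --squeeze 12

```text
time: 3.78
eef_pos: [0.4575, -0.0347, 0.0195]
tool_rot: [-0.001, 1.0, 0.0, 0.0]
wrist_force: [0.3, -0.6, -0.4]
finger_gap: 0.0377
grip_force: 0.0
```

Emit:
arm_command --commands '[[[0,0,0],0,0.2],[[0,0,0],0,0.2],[[0,0,15],0,0.2],[[0,0,60],0,0.2],[[0,0,120],0,0.2],[[0,0,120],0,0.2]]'

```text
time: 4.53
eef_pos: [0.4609, -0.0354, 0.1437]
tool_rot: [-0.001, 1.0, -0.001, 0.005]
wrist_force: [0.2, 0.0, -1.2]
finger_gap: 0.0344
grip_force: 12.0
```

Emit:
arm_command --commands '[[[-20,30,60],0,0.2],[[-20,90,60],0,0.2],[[-20,150,60],0,0.2],[[-20,210,60],0,0.2],[[-10,270,60],0,0.2],[[0,320,60],0,0.2],[[30,370,60],0,0.2],[[65,430,60],0,0.2],[[65,430,60],0,0.2],[[65,430,30],0,0.2],[[65,430,10],0,0.2],[[65,430,10],0,0.2],[[65,430,10],0,0.2],[[65,430,10],0,0.2]]'

```text
time: 6.28
eef_pos: [0.523, 0.3953, 0.1507]
tool_rot: [-0.0, 1.0, 0.001, 0.001]
wrist_force: [0.6, -0.2, -0.9]
finger_gap: 0.0344
grip_force: 12.0
```

```bash
cat > look.py <<'E'
from h import *
import sys
o=get_obs();print(o['time'],o['eef_pos'],o['tool_rot'],o['wrist_force'])
c=cam("wrist");im,d=get_image("wrist");cv2.imwrite(f"pics/{sys.argv[1]}.png",im)
np.savez(f"pics/{sys.argv[1]}",im=im,d=d,T=c['T'])
P=cloud(c,d)
z=float(sys.argv[2])
g=cv2.cvtColor(im,6)
w=(abs(P[...,2]-z)<.006)&(abs(P[...,0]-o['eef_pos'][0])<.012)&(abs(P[...,1]-o['eef_pos'][1])<.012)
t=w&(g>(g[w].max()+np.median(g[w]))/2);print("dot",w.sum(),t.sum(),P[t].mean(0),plane(c,np.argwhere(t)[:,::-1].mean(0),P[t][:,2].mean()))
for lo,hi in((.041,.05),(.011,.019)):
    m=(P[...,2]>lo)&(P[...,2]<hi)&(abs(P[...,0]-.523)<.06)&(abs(P[...,1]-.395)<.06);x=P[m];print(lo,len(x),x.min(0) if len(x) else '',x.max(0) if len(x) else '')
E
python3 look.py w2 .145
```

```text
6.275 [0.52303753 0.39533702 0.15068102] [-4.47103677e-04  9.99999391e-01  5.31329943e-04  8.57458522e-04] [ 0.55884983 -0.2156721  -0.85411335]
dot 1618 277 [0.52411924 0.39453522 0.1433925 ] [[0.52410886 0.39453598 0.1433925 ]]
0.041 964 [0.50885167 0.37667985 0.04104489] [0.53729619 0.40928523 0.04659733]
0.011 1945 [0.48947598 0.35818539 0.01100076] [0.55357543 0.42661157 0.01894259]
```

View pics/w2.png

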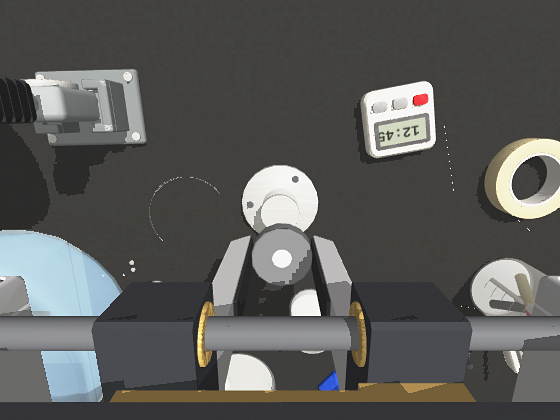

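The view shows the button held flat, dot at (283,258), with the pedestal base disc behind it at about (280,202). I'll fit the base disc's rim to centre it.

```bash
cat > ped.py <<'E'
from h import *
import sys
from scipy.optimize import least_squares
f=np.load(f"pics/{sys.argv[1]}.npz");im,d=f['im'],f['d'];c=get_calibration("wrist");c['T']=f['T'];P=cloud(c,d)
m=((P[...,2]>.008)&(P[...,2]<.052)&(np.hypot(P[...,0]-.523,P[...,1]-.394)<.06)).astype(np.uint8)
ct=max(cv2.findContours(m,0,1)[0],key=cv2.contourArea)[:,0]
q=plane(c,ct,.015)[:,:2]
q=q[(q[:,0]<.525)]
r=least_squares(lambda p:np.hypot(*(q-p[:2]).T)-p[2],[.523,.394,.038],loss='soft_l1',f_scale=.001);print(len(q),r.x,np.abs(r.fun).max())
top=(abs(P[...,2]-.045)<.002);top&=np.hypot(P[...,0]-.523,P[...,1]-.394)<.022
print(P[top].min(0),P[top].max(0))
E
python3 ped.py w2
```

```text
115 [0.52413054 0.39292662 0.03622977] 0.0012638917859039908
[0.50904994 0.37667985 0.04307029] [0.53729619 0.40928523 0.04659733]
```

Emit:
arm_command --commands '[[[0,0,-40],0,0.2],[[0,0,-65],0,0.2],[[0,0,-65],0,0.2],[[0,0,-65],0,0.2],[[0,0,-65],0,0.2]]'

```text
time: 6.95
eef_pos: [0.5235, 0.396, 0.0863]
tool_rot: [-0.001, 1.0, 0.001, 0.001]
wrist_force: [-0.2, 0.3, -1.2]
finger_gap: 0.0346
grip_force: 12.0
```

```bash
python3 look.py w3 .08; python3 ped.py w3
python3 - <<'E'
from h import *
o=get_obs();z=o['eef_pos'][2]-.007;out=[]
for n in("scene","side"):
    c=cam(n);im,d=get_image(n);f=np.load(f"pics/{n}0.npz");P0=cloud(c,f['d']);P=cloud(c,d)
    for nm,I,X,h,e in(("ped",f['im'],P0,.045,.0045),("but",im,P,z,.0045)):
        m=(abs(X[...,2]-h)<e)&(np.hypot(X[...,0]-.523,X[...,1]-.395)<.03)
        q=plane(c,np.argwhere(m)[:,::-1],h);print(n,nm,m.sum(),q.min(0)[:2].round(4),q.max(0)[:2].round(4),((q.min(0)+q.max(0))/2)[:2].round(4),q.mean(0).round(4))
    K=(c['T'],)
    w=np.linalg.inv(c['T'])@[.523,.395,.06,1];u=int(w[0]/w[2]*c['fx']+c['cx']);v=int(w[1]/w[2]*c['fy']+c['cy'])
    for I in(f['im'],im):out.append(cv2.resize(I[v-30:v+30,u-35:u+35],None,fx=5.5,fy=4.9,interpolation=2))
cv2.imwrite("pics/c2.png",np.vstack([np.hstack(out[:2]),np.hstack(out[2:])]))
E
```

```text
6.95 [0.52349402 0.39595316 0.08627887] [-6.23398441e-04  9.99998472e-01  8.66266136e-04  1.38455578e-03] [-0.1967174   0.30340299 -1.24255822]
dot 1618 282 [0.52470563 0.39525737 0.07891841] [[0.52469337 0.39525751 0.07891841]]
0.041 395 [0.50862925 0.37649294 0.04105356] [0.52748363 0.40860882 0.04619849]
0.011 2638 [0.48954164 0.3575841  0.01100544] [0.54328272 0.42704904 0.01897072]
168 [0.52131955 0.39284575 0.03442282] 0.0326447120341555
[0.50886396 0.37649294 0.04300597] [0.52748363 0.40776327 0.04619849]
scene ped 100 [0.5027 0.373 ] [0.5412 0.4125] [0.5219 0.3928] [0.522  0.3934 0.045 ]
scene but 119 [0.499  0.3664] [0.5369 0.4271] [0.5179 0.3968] [0.5172 0.3959 0.0791]
side ped 110 [0.5069 0.3768] [0.5409 0.4163] [0.5239 0.3966] [0.5234 0.3963 0.045 ]
side but 65 [0.5036 0.3667] [0.5404 0.4288] [0.522  0.3978] [0.5156 0.4011 0.0791]
```

View pics/c2.png

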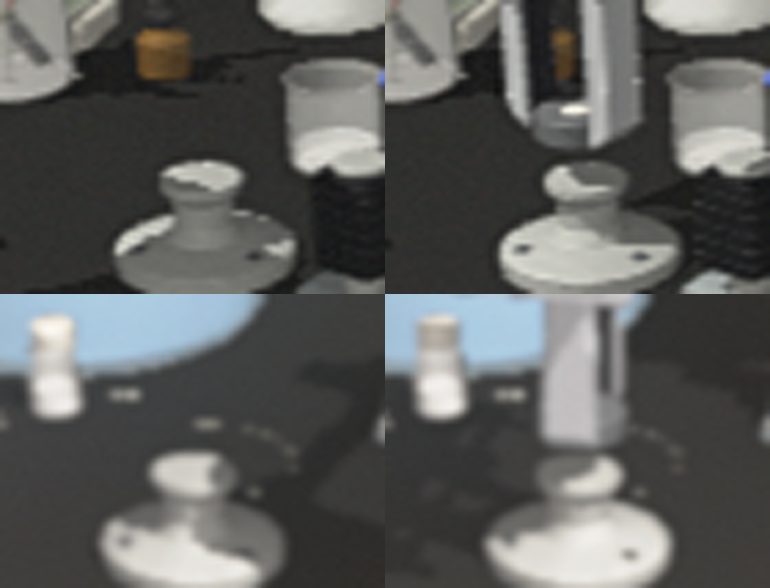

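The wrist and scene views both put the button about 2.4 mm too far in +y relative to the pedestal top. I correct that and lower.

Emit:
arm_command --commands '[[[0,-2.5,0],0,0.2],[[0,-2.5,-10],0,0.2],[[0,-2.5,-17],0,0.2],[[0,-2.5,-19],0,0.2],[[0,-2.5,-19],0,0.2],[[0,-2.5,-19],0,0.2]]'

```text
time: 7.85
eef_pos: [0.5227, 0.393, 0.0656]
tool_rot: [-0.001, 1.0, 0.0, 0.0]
wrist_force: [0.1, 0.6, -0.3]
finger_gap: 0.035
grip_force: 12.0
```

```bash
python3 look.py w4 .059; python3 ped.py w4
```

```text
7.85 [0.52271814 0.39299691 0.06555829] [-6.04233220e-04  9.99999775e-01  1.91243650e-04  2.20147541e-04] [ 0.10976354  0.62061127 -0.29926206]
dot 1608 278 [0.52384038 0.39219256 0.05818169] [[0.52383016 0.39219277 0.05818169]]
0.041 118 [0.50585941 0.37114589 0.04533425] [0.51909493 0.41331641 0.04998303]
0.011 2739 [0.49071736 0.35814926 0.01100015] [0.53325463 0.42793282 0.01898583]
202 [0.52282055 0.39286951 0.03538489] 0.031111274357303
[0.50620704 0.37750652 0.04533425] [0.51561345 0.41125789 0.04699267]
```

Emit:
arm_command --commands '[[[0,0.5,-1],0,0.2],[[0,0.5,-1.5],0,0.2],[[0,0.5,-1.5],0,0.2]]'

```text
time: 8.28
eef_pos: [0.5227, 0.3935, 0.0645]
tool_rot: [-0.001, 1.0, 0.0, 0.0]
wrist_force: [-0.7, -0.1, 2.7]
finger_gap: 0.0344
grip_force: 12.0
```

Emit:
arm_command --commands '[[[0,0,0],0,0.45],[[0,0,0],0,0.6],[[0,0,0],0,0.6],[[0,0,0],0,0.6],[[0,0,20],0,0.6],[[0,0,60],0,0.6],[[0,0,80],0,0.6],[[0,0,80],0,0.6],[[0,0,80],0,0.6]]'

```text
time: 9.4
eef_pos: [0.5219, 0.3929, 0.1429]
tool_rot: [-0.001, 1.0, -0.0, -0.001]
wrist_force: [0.1, -0.9, -1.2]
finger_gap: 0.0561
grip_force: 0.0
```

```bash
python3 look.py w5 .0575
python3 - <<'E'
from h import *
out=[]
f=np.load("pics/w5.npz");cv2.imwrite("pics/x.png",f['im']);out.append(cv2.resize(f['im'][120:260,210:350],(300,300)))
for n in("scene","side"):
    c=cam(n);im,d=get_image(n)
    w=np.linalg.inv(c['T'])@[.523,.394,.04,1];u=int(w[0]/w[2]*c['fx']+c['cx']);v=int(w[1]/w[2]*c['fy']+c['cy'])
    I=im[v-25:v+25,u-20:u+20];out.append(cv2.resize(I,(240,300),interpolation=2))
cv2.imwrite("pics/c3.png",np.hstack(out))
E
```

```text
9.4 [0.52186011 0.39293508 0.14286446] [-6.18558256e-04  9.99999404e-01 -4.38396474e-04 -7.85418966e-04] [ 0.06280756 -0.85425957 -1.24730419]
dot 843 148 [0.52384809 0.39283567 0.05712437] [[0.52384074 0.39283585 0.05712437]]
0.041 47 [0.50592145 0.37488568 0.04489152] [0.52154126 0.40841653 0.04996936]
0.011 1922 [0.49051151 0.35835206 0.01100066] [0.56069862 0.42801683 0.01885186]
```

View pics/c3.png

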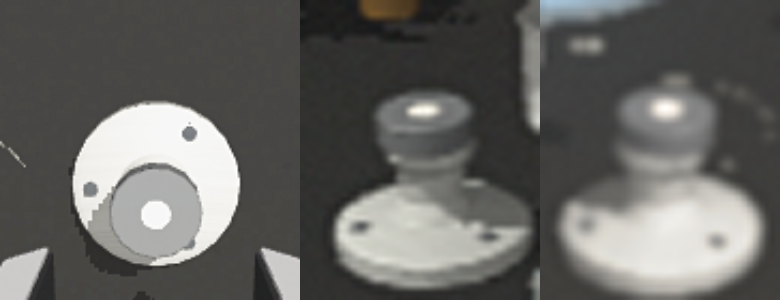

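The button sits square on the pedestal in all three crops: dot concentric with the base in y, and no overhang on either side. Next I go above the durometer and look.

Emit:
arm_command --commands '[[[0,0,50],0,0.9],[[-45,-87,70],0,0.9],[[-90,-174,70],0,0.9],[[-90,-174,70],0,0.9],[[-90,-174,70],0,0.9],[[-90,-174,70],0,0.9],[[-90,-174,70],0,0.9]]'

```text
time: 10.42
eef_pos: [0.4335, 0.2204, 0.2137]
tool_rot: [-0.001, 1.0, 0.0, 0.0]
wrist_force: [0.0, -0.6, 0.4]
finger_gap: 0.085
grip_force: 0.0
```

Run:
```python
from h import *
c=get_calibration("wrist");f=np.load("pics/w5.npz");c['T']=f['T']
print("base ctr",plane(c,(282.8,205.9),.015))
o=get_obs();print(o['eef_pos'],o['tool_rot'])
c=cam("wrist");im,d=get_image("wrist");cv2.imwrite("pics/w6.png",im);P=cloud(c,d)
def box(nm,lo,hi,R=.05):
    m=((P[...,2]>lo)&(P[...,2]<hi)&(abs(P[...,0]-.433)<R)&(abs(P[...,1]-.219)<R)).astype(np.uint8)
    if m.sum()<20:return print(nm,m.sum())
    h=(lo+hi)/2;ct=np.argwhere(m)[:,::-1];q=plane(c,ct,h)[:,:2].astype(np.float32);x=P[m>0]
    print(nm,m.sum(),cv2.minAreaRect(q*1000),x.min(0).round(4),x.max(0).round(4))
box("top",.128,.14,.025);box("housing",.078,.086);box("plate",.004,.012,.06)
```

```text
base ctr [[0.52298309 0.39333106 0.015     ]]
[0.43353356 0.22041625 0.21373741] [-8.57786989e-04  9.99999543e-01  3.88247404e-04  1.64000004e-04]
top 948 ((434.1133728027344, 218.97866821289062), (24.949556350708008, 24.848012924194336), 0.08817640691995621) [0.4227 0.2063 0.1281] [0.4479 0.2316 0.1377]
housing 454 ((432.71295166015625, 219.32247924804688), (26.497913360595703, 44.11824035644531), 0.08641675859689713) [0.42  0.197 0.078] [0.4471 0.2417 0.0834]
plate 1798 ((435.1531677246094, 218.82037353515625), (65.3786849975586, 90.54112243652344), 1.8385910987854004) [0.402  0.1725 0.004 ] [0.4702 0.2653 0.0113]
```

View pics/w6.png

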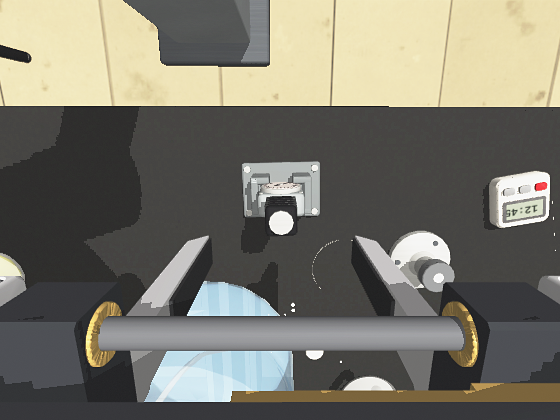

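The wrist view shows the grip top at (281,223), with the cradle square to the axes and the fingers either side. The axis is at about (0.4335, 0.2197), yaw 0. I descend and grip.

Emit:
arm_command --commands '[[[0,-0.5,-50],0,0.9],[[0,-0.5,-90],0,0.9],[[0,-0.5,-103],0,0.9],[[0,-0.5,-103],0,0.9],[[0,-0.5,-103],0,0.9]]'

```text
time: 11.1
eef_pos: [0.4339, 0.2195, 0.1123]
tool_rot: [-0.001, 1.0, 0.001, 0.001]
wrist_force: [-0.4, 0.1, 0.1]
finger_gap: 0.0845
grip_force: 0.0
```

Emit:
arm_command --commands '[[[0,0,0],0,0.1],[[0,0,0],0,0.1],[[0,0,0],0,0.1],[[0,0,0],0,0.1],[[0,0,0],0,0.1],[[0,0,0],0,0.1],[[0,0,0],0,0.1],[[0,0,0],0,0.1],[[0,0,0],0,0.1],[[0,0,0],0,0.1]]' --squeeze 45

```text
time: 12.35
eef_pos: [0.4325, 0.2188, 0.1109]
tool_rot: [-0.001, 1.0, 0.0, -0.0]
wrist_force: [-0.2, 0.7, -2.2]
finger_gap: 0.0256
grip_force: 45.0
```

Emit:
arm_command --commands '[[[0,0,8],0,0.1],[[0,0,18],0,0.1],[[0,0,30],0,0.1],[[0,0,50],0,0.1],[[0,0,80],0,0.1],[[0,0,85],0,0.1],[[15,30,85],0,0.1],[[40,76,85],0,0.1],[[65,125,85],0,0.1],[[85,164,85],0,0.1],[[90,174,85],0,0.1],[[90,174,85],0,0.1],[[90,174,85],0,0.1],[[90,174,85],0,0.1]]'

```text
time: 14.1
eef_pos: [0.522, 0.3916, 0.1964]
tool_rot: [-0.0, 1.0, -0.0, -0.0]
wrist_force: [-0.4, -0.2, -2.8]
finger_gap: 0.0259
grip_force: 45.0
```

Run:
```python
from h import *
o=get_obs();print(o['eef_pos'],o['tool_rot'],o['wrist_force'],o['moment'])
out=[]
for n,(ya,yb,ua,ub) in(("scene",(90,40,50,50)),("side",(90,40,50,50)),("wrist",None) if 0 else ("wrist",(0,0,0,0))):
    c=cam(n);im,d=get_image(n);cv2.imwrite(f"pics/{n}7.png",im);np.savez(f"pics/{n}7",im=im,d=d,T=c['T'])
    if n=="wrist":out.append(cv2.resize(im,(380,285)));continue
    w=np.linalg.inv(c['T'])@[.523,.394,.06,1];u=int(w[0]/w[2]*c['fx']+c['cx']);v=int(w[1]/w[2]*c['fy']+c['cy'])
    print(n,u,v);out.append(cv2.resize(im[v-70:v+30,u-33:u+34],(380,570),interpolation=2))
cv2.imwrite("pics/c4.png",np.hstack(out[:2]));
```

```text
[0.52204805 0.3916338  0.19638681] [-1.19284730e-04  9.99999985e-01 -1.12760342e-04 -5.21004923e-05] [-0.41267581 -0.22610992 -2.78795219] [ 0.06060704  0.04835691 -0.0213378 ]
scene 242 215
side 284 254
```

View pics/c4.png

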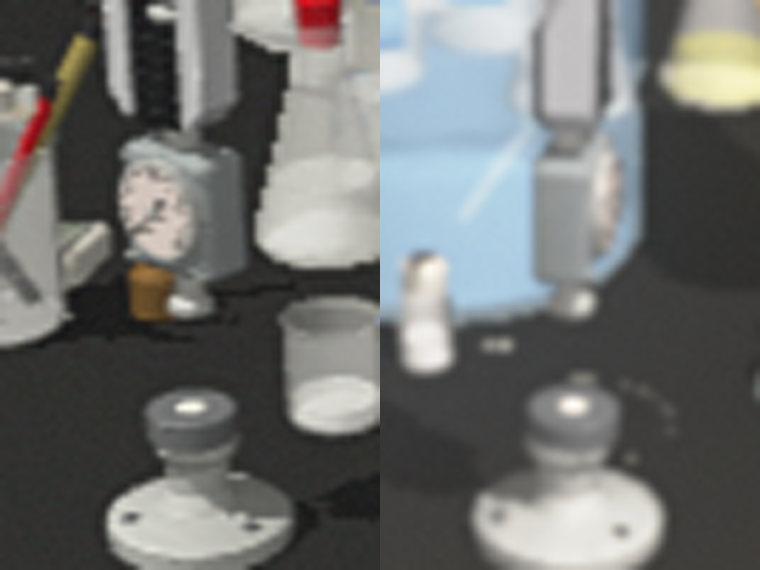

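The gauge hangs upright, dial toward the robot. The foot is at (191,305) in the scene panel and (573,302) in the side panel, with the dot below at (191,407) and (573,405). It needs about +1.8 mm in y, allowing for perspective. I lower to just above the rubber.

Emit:
arm_command --commands '[[[0.2,1.8,0],0,0.1],[[0.2,1.8,-15],0,0.1],[[0.2,1.8,-25],0,0.1],[[0.2,1.8,-32],0,0.1],[[0.2,1.8,-32],0,0.1],[[0.2,1.8,-32],0,0.1],[[0.2,1.8,-32],0,0.1]]'

```text
time: 15.12
eef_pos: [0.523, 0.3948, 0.1645]
tool_rot: [-0.001, 1.0, 0.0, 0.0]
wrist_force: [-0.1, 0.6, -2.3]
finger_gap: 0.0258
grip_force: 45.0
```

Run:
```python
from h import *
o=get_obs();print(o['eef_pos'],o['tool_rot'],o['wrist_force'],o['moment'])
out=[]
for n in("scene","side"):
    c=cam(n);im,d=get_image(n)
    w=np.linalg.inv(c['T'])@[.523,.3935,.065,1];u=int(w[0]/w[2]*c['fx']+c['cx']);v=int(w[1]/w[2]*c['fy']+c['cy'])
    out.append(cv2.resize(im[v-25:v+25,u-16:u+17],(380,570),interpolation=2))
cv2.imwrite("pics/c5.png",np.hstack(out[:2]));
```

```text
[0.52297666 0.39480496 0.16449838] [-6.13954859e-04  9.99999673e-01  2.91100698e-04  4.38244328e-04] [-0.13189313  0.56389197 -2.26775422] [ 0.00399915  0.04184075 -0.00444058]
```

View pics/c5.png

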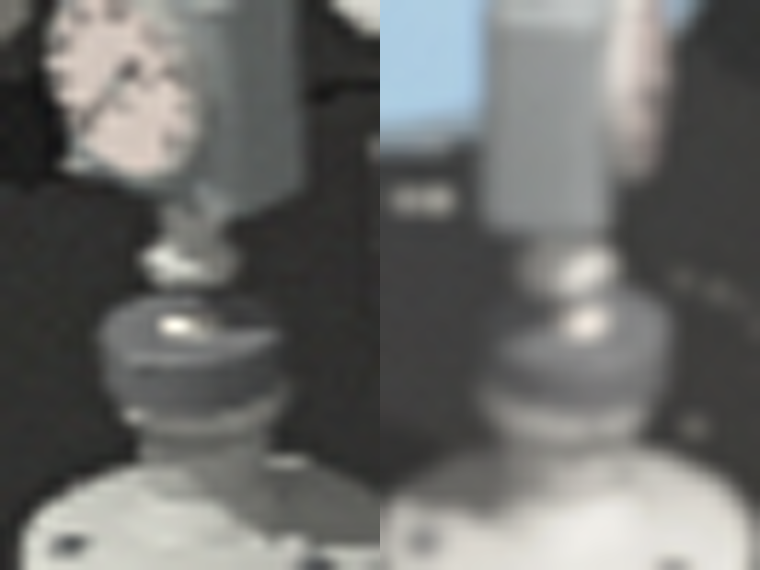

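In the scene panel the foot's centre is at 191, matching the button's; in the side panel it is at 570 against 577. So the foot is about 1 mm too far in +x. I trim that and go down.

Emit:
arm_command --commands '[[[-1,-0.6,0],0,0.1],[[-1,-0.6,-3],0,0.1],[[-1,-0.6,-6],0,0.1],[[-1,-0.6,-7],0,0.1],[[-1,-0.6,-8],0,0.1],[[-1,-0.6,-8],0,0.1],[[-1,-0.6,-8],0,0.1],[[-1,-0.6,-8],0,0.1]]'

```text
time: 16.23
eef_pos: [0.5216, 0.3939, 0.1561]
tool_rot: [-0.001, 1.0, -0.0, -0.0]
wrist_force: [-0.6, -0.3, -0.1]
finger_gap: 0.026
grip_force: 45.0
```

Contact with the pin (about 2 N). Now down in small steps.

Emit:
arm_command --commands '[[[0,0,-0.5],0,0.1],[[0,0,-1],0,0.1],[[0,0,-1],0,0.1],[[0,0,-1],0,0.1]]'

```text
time: 16.73
eef_pos: [0.5217, 0.394, 0.1552]
tool_rot: [-0.001, 1.0, 0.0, 0.0]
wrist_force: [-1.5, -0.2, 1.9]
finger_gap: 0.0257
grip_force: 45.0
```

Emit:
arm_command --commands '[[[0,0,-0.5],0,0.1],[[0,0,-0.7],0,0.1],[[0,0,-0.7],0,0.1],[[0,0,-0.7],0,0.1]]'

```text
time: 17.23
eef_pos: [0.5217, 0.394, 0.1545]
tool_rot: [-0.001, 1.0, 0.0, 0.0]
wrist_force: [-2.0, -1.3, 3.4]
finger_gap: 0.0257
grip_force: 45.0
```

Emit:
arm_command --commands '[[[0,0,-0.3],0,0.1],[[0,0,-0.3],0,0.1],[[0,0,-0.3],0,0.1]]'

```text
time: 17.6
eef_pos: [0.5217, 0.394, 0.1544]
tool_rot: [-0.001, 1.0, 0.0, 0.0]
wrist_force: [-1.7, -1.7, 5.6]
finger_gap: 0.0259
grip_force: 45.0
```

Emit:
arm_command --commands '[[[0,0,-0.3],0,0.1],[[0,0,-0.3],0,0.1],[[0,0,-0.3],0,0.1]]'

```text
time: 17.98
eef_pos: [0.5217, 0.394, 0.1544]
tool_rot: [-0.001, 1.0, 0.0, 0.0]
wrist_force: [-2.5, -2.5, 6.6]
finger_gap: 0.026
grip_force: 45.0
```

Emit:
arm_command --commands '[[[0,0,-0.4],0,0.1],[[0,0,-0.8],0,0.1],[[0,0,-0.8],0,0.1],[[0,0,-0.8],0,0.1],[[0,0,-0.8],0,0.1]]'

```text
time: 18.6
eef_pos: [0.5217, 0.394, 0.1543]
tool_rot: [-0.001, 1.0, 0.0, 0.0]
wrist_force: [-3.4, -2.5, 10.6]
finger_gap: 0.026
grip_force: 45.0
```

Run:
```python
from h import *
out=[]
for n in("scene","side"):
    c=cam(n);im,d=get_image(n);o=get_obs();print(o['eef_pos'],o['wrist_force'],o['moment'])
    w=np.linalg.inv(c['T'])@[.523,.3935,.085,1];u=int(w[0]/w[2]*c['fx']+c['cx']);v=int(w[1]/w[2]*c['fy']+c['cy'])
    out.append(cv2.resize(im[v-38:v+37,u-25:u+25],(380,570),interpolation=2))
cv2.imwrite("pics/c6.png",np.hstack(out[:2]));
```

```text
[0.52171671 0.39402505 0.1543907 ] [-2.92002874 -1.16921844 10.08481384] [-0.54433747  0.7830369  -0.04379219]
[0.52171507 0.39400121 0.15434917] [-2.92748307 -2.67872973  9.229647  ] [-0.52234674  0.75560567 -0.0276542 ]
```

View pics/c6.png

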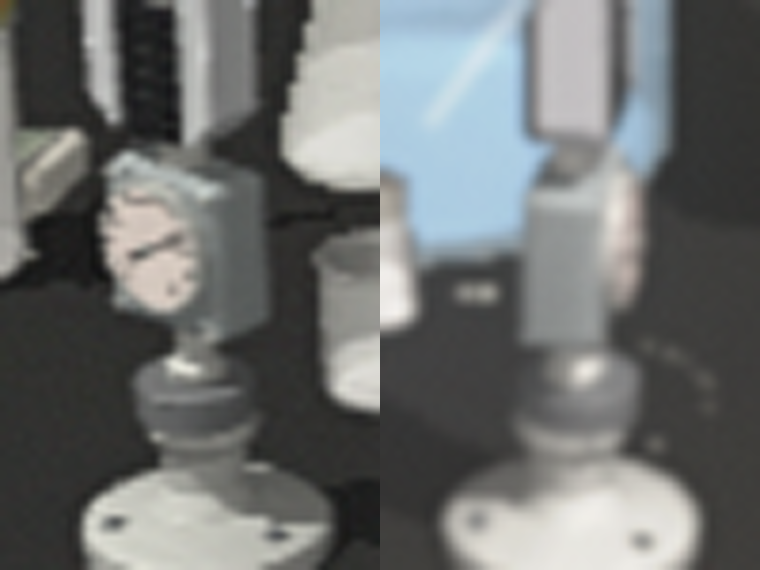

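Scene and side views: the foot is flat and concentric on the button (196 and 578), the dot is hidden, the gauge is upright and the pointer has swung round. The push is about 12 N. I'll relieve a little side load, add about 1 N, and check that it holds still.

Emit:
arm_command --commands '[[[-0.4,-0.3,-0.2],0,0.1],[[-0.4,-0.3,-0.2],0,0.1],[[-0.4,-0.3,-0.2],0,0.1],[[-0.4,-0.3,-0.2],0,0.1],[[-0.4,-0.3,-0.2],0,0.1],[[-0.4,-0.3,-0.2],0,0.1],[[-0.4,-0.3,-0.2],0,0.1],[[-0.4,-0.3,-0.2],0,0.1]]'

```text
time: 19.7
eef_pos: [0.5216, 0.3939, 0.1543]
tool_rot: [-0.001, 1.0, 0.001, 0.001]
wrist_force: [-2.4, -1.5, 10.2]
finger_gap: 0.0255
grip_force: 45.0
```

```bash
python3 -c "
from cell import *
print(get_obs()['wrist_force']);print(job_done())"
```

```text
[-2.41350575 -1.53308735 10.24333713]
the job is handed in; nothing more can be done
None
```

The job is handed in at about 20 s: the button stands dot up on the pedestal, and the durometer is held upright, dial to the front, its foot flat over the dot with a steady push of about 12.5 N; the vial, beaker and timer were not touched.

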